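# Clamp a heat spreader with bench-held locking forceps, then unlock them

### The job

Press the copper heat spreader home on the memory module with the locking forceps of the blue bench holder: push the free ring handle in until the ratchet has clicked exactly twice (a third click crushes the chips), and take your hand off it for five seconds while the adhesive grabs. Then unlock the forceps by pressing the free ring gently sideways, which here is down towards the bench, and swing it out so that the jaws stand well clear of the module with the spreader still flush. Leave the other things on the bench alone.

Things in the scene. Friction and masses are not known exactly. Their poses are not given: they have to be found in the camera images.
- holder: Blue bench holder, base 270 x 116 x 12 mm, bolted down, for steel locking forceps lying level, mid-plane 75 mm above the bench. Origin on the bench below the pivot screw; +x from the finger rings to the jaws, +y to the free handle's side, z up. From the pivot: rings 150 mm back (-x), ratchet 115 mm back, between the handles, jaws 8 to 74 mm ahead.
- pivot (a point): The forceps' pivot screw, 75 mm above the bench: the upright axis about which the free half turns. The other half is clamped to the holder's posts.
- fixed_ring (a point): Centre of the fixed finger ring (33 mm outside, clamped to a post that rises 12 mm above it on its -y side), (-150, -21.5) mm from the pivot.
- ring (a point): Centre of the free finger ring, mid-thickness: steel bar 7 mm thick, ring 33 mm outside, 19 mm inside, level, about 153 mm from the pivot; free space above it and on its outer (+y) side. Push its outer side round the pivot towards the fixed ring to close the forceps (0.4 N, and 0.7 N more while the jaw pushes the spreader). 50 mm or more off the holder's x axis, the jaws are well clear.
- ratchet (a point): The ratchet (3 teeth) between the handles, 115 mm behind the pivot. Teeth are 4 mm apart at the ring. The handles are a little bent, each differently, so the first click comes anywhere with the ring's centre 16 to 35 mm off the holder's x axis (+y): it must be felt. At a click the push at the ring climbs to 3-7 N, then drops 2 N or more. A caught tooth blocks opening.
- pawl (a point): The free handle's own tooth, hooking up under the fixed ratchet bar. The free ring can be pressed down towards the bench (0.8 N preload, then 2.7 N per mm, at most 12 mm; it springs back up): down 3 mm or more, the teeth are unhooked and the handle turns freely. It has no opening spring: unlocked, it only jumps back off the clamped plate, so drag it out while holding it down.
- spreader: Copper heat spreader, 66 x 24 x 2 mm plate, starting 3 to 4.5 mm off its home on the green memory module, which stands on edge in a black slotted block between the jaws, top 90 mm above the bench. It slides along the holder's y (towards +y to go home; 2 N) and stays where it is pushed. Origin (flush): at (52, 0) mm from the pivot, 75 mm up. More than 15 N from the jaw cracks the chips.
- screwdriver: Loose screwdriver with a red handle, lying on the bench; to be left alone. Origin at its middle, on the bench.
- pliers: Loose pliers with orange-brown handles, 180 mm long; to be left alone. Origin near the middle, on the bench.
- cup: Loose tan cup, 72 mm wide, 88 mm high; to be left alone. Origin at the centre of its foot.
- screw_dish: Loose small steel dish of screws, 90 x 70 x 20 mm; to be left alone. Origin at the centre of its underside.

How it is judged (in metres and radians):
On the way:
1. locked on the second tooth (5.8 to 11.2 N on the spreader, gap under 0.8 mm), the forceps hold by themselves for 4 s, untouched by the robot (contact force between spreader and anything else between 5.8 and 11.2 N and y of spreader in the frame of holder above -0.0008 m and contact force between holder and the fingers below 0.2 N and contact force between holder and the arm below 0.2 N), for 4 s.
At the end, for the whole second after the job is handed in: The forceps stand unlocked and open, the free ring's centre more than 48 mm off the holder's x axis (jaw more than 4 mm off the plate), and the spreader, untouched, is still flush (gap under 0.8 mm) (y of ring in the frame of holder above 0.048 m and contact force between spreader and anything else below 0.1 N and y of spreader in the frame of holder above -0.0008 m).
It fails at once if the jaw squeezes the spreader and chips with more than 15 N (contact force between spreader and anything else above 15 N).
It fails at once if the forceps or their holder are pushed with more than 25 N (contact force between holder and the fingers above 25 N or contact force between holder and the arm above 25 N).
It fails at once if the screwdriver, pliers, cup or screw dish is moved by more than 20 mm (distance of any of screwdriver, pliers, cup, screw_dish from where it was at the start of the episode above 0.02 m).
It also fails if it takes over 72 s, if anything falls off the work surface, if the arm or the gripper's body presses on something with over 40 N, if the wrist force passes 120 N, or if a joint passes its speed limit or range.

### The arm

A 7-joint arm with a two-finger parallel gripper is mounted at the origin on the work surface. World frame = base frame: x ahead of the robot, y to its left, z up, the work surface at z = 0. Lengths are in mm, angles in rad, forces in N, time in s.
With the tool pointing down it reaches from about 400 to 900 mm from the base axis. Payload 5.6 kg.
Tool frame: the origin (TCP) lies at the very end of the fingers, on their centre line; the grasp point (between the pads) lies 19 mm behind it (bot.hold_point_z is the distance from the TCP to the grasp point, in mm); z points along the fingers, y is the direction in which the jaws open and shut (so a half turn about z gives the same grasp; the last joint's range is limited). The gripper opens to 92 mm and grips with 3 to 60 N. Pads are 20 mm wide; open, the fingers measure 128 mm over their backs; the gripper's body (75 mm by 189 mm) begins 69 mm behind the grasp point.
Start: joints at [1.266, 0.468, -0.012, 1.603, 0.006, 1.071, -0.056], TCP at [168.19, -627.87, 214.592] pointing down, gripper open.
Joint ranges: [-2.53, 2.53], [-0.31, 2.02], [-1.57, 1.55], [0.28, 2.44], [-1.29, 4.43], [0.15, 1.84], [-2.92, 2.92]. Speed limits (rad/s): [2.57, 2.57, 3.14, 3.14, 3.14, 3.14, 3.14].

### API

Orientations are given as a unit quaternion [x, y, z, w].
In Python, from plant import telemetry, optics, bot gives the robot as it stands. The module is installed in compiled form; this text tells all that it offers.
- The arm moves only by the tool drive_tool, never from a script. Its argument "commands" is a list of rows, each a list of 5 numbers: the shift along the tool's x, y, z in mm, then the turn about the tool's z in rad, then the gripper's target within -1 to 1 (shut at 1, half-way at 0, fully open at -1). In form: [[x, y, z, turn, gripper], ...]. A call has 1 to 10 rows; each row is the pose to reach, as a shift and turn from the pose commanded when the call began, along the tool's axes at that moment; what a row does not reach only later rows make up. A row lasts 1/10 s, in which the tool goes at most 50 mm and 8.59 degrees, less where a joint would pass 70% of its speed; a pose out of reach is approached as far as the arm can. A call with a gripper value outside its range is refused whole. The fingers move at their own pace and stop on an object; "newtons" is the grip in N (left out, the last holds). Time passes only in rows, so rows that repeat a pose let the fingers close. It gives the time, the measured TCP pose, the force and the opening at its end, in the units of the state.
- telemetry.state(): the state, without advancing time (a new reading comes with each control period).
- optics.read_camera(name): name is "side" or "top" or "wrist"; returns a dict with "frame" (400x640x3 uint8, red, green, blue), "vertical_fov" (degrees; the focal length in pixels is half the picture's height over the tangent of half this angle, whatever the lens; pixels are square), "cx", "cy" (the principal point, pixels), "dist_coeffs" ([k1, k2, p1, p2, k3] as OpenCV has them; the pictures are not rectified), "xyz" and "attitude" of the camera in the world. Camera axes: x right, y down, z forward; pixel columns grow to the right and rows downward; lengths in mm; the calibration is good to about 2 mm. A picture is of the moment at which its call begins. There is no depth.
- bot.sign_off(): hands the job in, once; it reports no verdict.
The state is a dict: "t": time; "joint_positions": joint angles; "joint_vel": joint speeds; "tau": joint torques, N m; "tool_pos": TCP position; "ee_rot": TCP orientation; "ft_force": force on the tool from outside, world axes, zero at the start; "moment": the same for the moment, N m; "gripper_width": finger opening in mm.
Only numpy, scipy, OpenCV 4.12 (cv2) and the standard library are available. Lean on these libraries where they do the work, as an engineer would, in place of code of your own. Each camera call takes 0.05 s, during which the arm holds its last target.

## Working session

There is one attempt and no reset: what is moved stays moved. The work goes in short steps, Python scripts to look and compute and a tool call to move; the robot and the scene stay as the last step left them, time stands still between calls to the robot, and variables do not carry over. Pictures are saved under pics/ and viewed, and the job is handed in when it is done.

Besides the shell and the picture viewer there is one more tool, called after "Emit:" as name([rows], argument=value, ...), one row to a line, values as JSON. drive_tool: Moves the arm, as the interface text tells. Its arguments: {"type":"object","properties":{"commands":{"type":"array"},"newtons":{"type":"number"}},"required":["commands"]}

```bash
ls; mkdir -p pics; python3 - <<'E'
from plant import telemetry, optics, bot
import cv2, numpy as np
s=telemetry.state(); print(s)
for n in ["side","top","wrist"]:
    c=optics.read_camera(n)
    cv2.imwrite(f"pics/{n}0.png",c["frame"][:,:,::-1])
    print(n,{k:v for k,v in c.items() if k!="frame"})
E
```

```text
pics
{'t': 0.0, 'joint_positions': array([ 1.26599246,  0.46835647, -0.01159237,  1.60360338,  0.00603143,
        1.07140162, -0.05631411]), 'joint_vel': array([-1.05123727e-03,  1.08329800e-03,  9.13698939e-04, -8.61454526e-05,
        6.36470440e-04, -9.36942537e-04,  1.09377640e-04]), 'tau': array([-1.22770653e-03, -5.20578504e+01, -1.20302881e-02, -2.43751073e+01,
       -5.63522789e-02,  1.75224507e-02,  1.63484997e-04]), 'tool_pos': array([ 168.00403181, -627.31911914,  213.66217305]), 'ee_rot': array([ 9.91448923e-01,  1.30492450e-01, -1.89298627e-04, -8.46687148e-04]), 'ft_force': array([ 0.93243494, -0.33597789, -0.47460168]), 'moment': array([ 0.07891602, -0.00206639,  0.04164636]), 'gripper_width': 91.6476454716042}
side {'vertical_fov': 47.912928448692774, 'cx': 321.83966838516903, 'cy': 197.96618926929548, 'dist_coeffs': array([-0.04030893,  0.        ,  0.        ,  0.        ,  0.        ]), 'xyz': array([ 99.81082316, 660.71596814, 926.43202666]), 'attitude': array([-0.2825641 ,  0.87978176, -0.36607187,  0.11014978])}
top {'vertical_fov': 52.58243997447829, 'cx': 316.74644252413475, 'cy': 198.11717141981669, 'dist_coeffs': array([-0.08835102,  0.        ,  0.        ,  0.        ,  0.        ]), 'xyz': array([ 462.92438351,  -30.23606845, 1100.42283909]), 'attitude': array([-0.70124829,  0.71159007, -0.02390496,  0.03631757])}
wrist {'vertical_fov': 70.93390771011923, 'cx': 315.40377791375494, 'cy': 199.39453362815232, 'dist_coeffs': array([-0.01684103,  0.        ,  0.        ,  0.        ,  0.        ]), 'xyz': array([ 249.8154586 , -604.58294071,  384.57471194]), 'attitude': array([ 0.78408982, -0.60201096, -0.0923231 ,  0.11942531])}
```

View pics/top0.png

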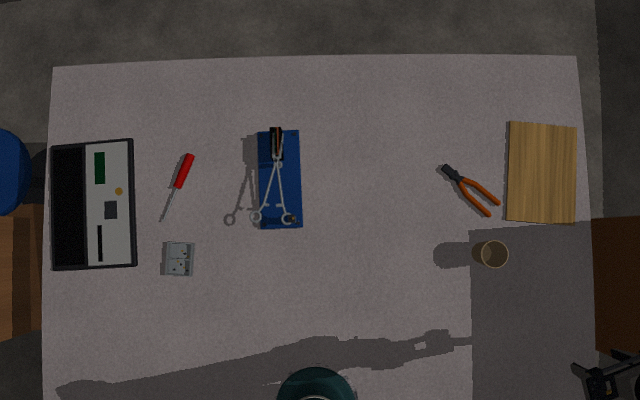

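View pics/side0.png

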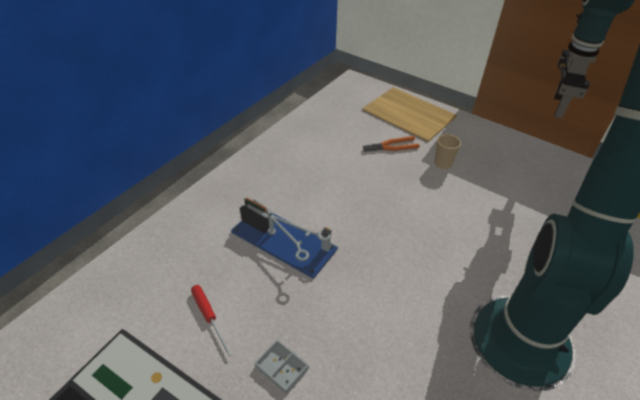

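View pics/wrist0.png

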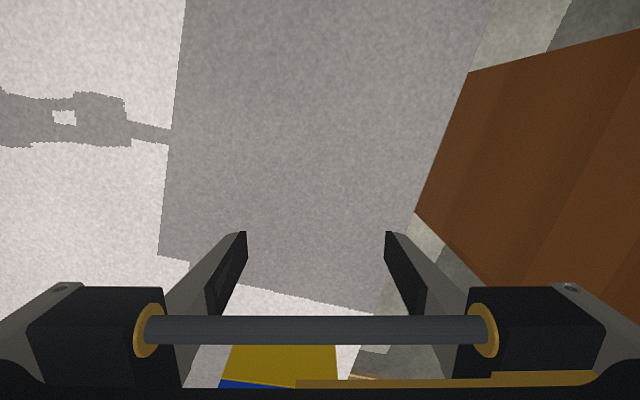

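```bash
cat > h.py <<'E'
import cv2, numpy as np
from scipy.spatial.transform import Rotation as R
from plant import telemetry, optics, bot
def cam(n):
    c=optics.read_camera(n); f=200/np.tan(np.radians(c["vertical_fov"]/2))
    c["K"]=np.array([[f,0,c["cx"]],[0,f,c["cy"]],[0,0,1]]); c["R"]=R.from_quat(c["attitude"]).as_matrix(); return c
def ray(c,p):
    u=cv2.undistortPoints(np.array(p,float).reshape(-1,1,2),c["K"],c["dist_coeffs"]).reshape(-1,2)
    d=np.c_[u,np.ones(len(u))]@c["R"].T
    return d
def plane(c,p,z):
    d=ray(c,p); return c["xyz"]+d*((z-c["xyz"][2])/d[:,2])[:,None]
def proj(c,P):
    P=np.array(P,float).reshape(-1,3); q=(P-c["xyz"])@c["R"]
    return cv2.projectPoints(q,np.zeros(3),np.zeros(3),c["K"],c["dist_coeffs"])[0].reshape(-1,2)
def tri(cs,ps):
    A=np.zeros((3,3));b=np.zeros(3)
    for c,p in zip(cs,ps):
        d=ray(c,[p])[0]; d/=np.linalg.norm(d); M=np.eye(3)-np.outer(d,d); A+=M;b+=M@c["xyz"]
    X=np.linalg.solve(A,b); return X
E
python3 - <<'E'
import cv2
t=cv2.imread('pics/top0.png')[120:236,220:310]; s=cv2.imread('pics/side0.png')[190:310,225:345]
cv2.imwrite('pics/tz.png',cv2.resize(t,None,fx=5,fy=5,interpolation=cv2.INTER_CUBIC))
cv2.imwrite('pics/sz.png',cv2.resize(s,None,fx=5,fy=5,interpolation=cv2.INTER_CUBIC))
E
```

```text
(no output)
```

View pics/tz.png

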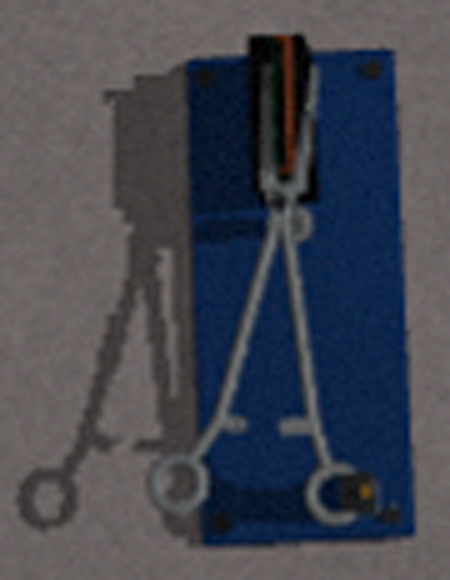

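View pics/sz.png

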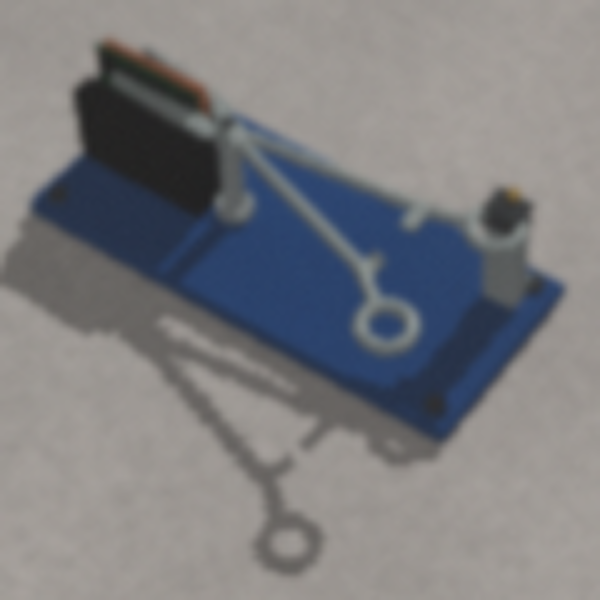

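```bash
python3 - <<'E'
from h import *
t=cam("top"); s=cam("side")
f=lambda p,o:((np.array(p,float)+.5)/5-.5)+o
T=lambda *p:f(p,[220,120]); S=lambda *p:f(p,[225,190])
print("base top z12",np.round(plane(t,[T(187,62),T(395,50),T(413,535),T(203,543)],12),1))
# precise blue mask rect
fr=t["frame"]; hsv=cv2.cvtColor(fr,cv2.COLOR_RGB2HSV)
m=cv2.inRange(hsv,(105,110,20),(125,255,255)); m[:, :220]=0; m[:,320:]=0; m[:110]=0; m[250:]=0
cn=max(cv2.findContours(m,0,cv2.CHAIN_APPROX_NONE)[0],key=cv2.contourArea)[:,0,:]
P=plane(t,cn,12)[:,:2].astype(np.float32); r=cv2.minAreaRect(P); print(r, cv2.boxPoints(r))
for n,a,b in [("free",T(179,485),S(387,325)),("fixed",T(333,495),S(498,228)),]:
    print(n,"top@75",np.round(plane(t,[a],75),1),"side@75",np.round(plane(s,[b],75),1),"tri",np.round(tri([t,s],[a,b]),1))
print("pivot~",plane(t,[T(284,203)],78),plane(s,[S(236,132)],78))
E
```

```text
base top z12 [[741.5 150.4  12. ]
 [745.8  35.5  12. ]
 [479.9  28.4  12. ]
 [477.  141.7  12. ]]
((611.1722412109375, 84.20951843261719), (113.48201751708984, 268.5780944824219), 89.3667221069336) [[476.26428   28.956215]
 [744.8259    25.98774 ]
 [746.0802   139.46283 ]
 [477.51855  142.4313  ]]
free top@75 [[505.8 144.   75. ]] side@75 [[510.2 143.5  75. ]] tri [507.2 144.4  77.8]
fixed top@75 [[499.7  65.4  75. ]] side@75 [[502.1  63.3  75. ]] tri [500.   65.4  78.3]
pivot~ [[649.55888216  89.24597708  78.        ]] [[645.99856772  91.63569207  78.        ]]
```

Emit:
drive_tool([
  [43, -27, 0, 0, 1],
  [86, -54, 0, 0, 1],
  [129, -81, 0, 0, 1],
  [172, -108, 0, 0, 1],
  [215, -135, 0, 0, 1],
  [258, -162, 0, 0, 1],
  [301, -189, 0, 0, 1],
  [344, -216, 0, 0, 1],
  [387, -243, 0, 0, 1],
  [430, -270, 0, 0, 1],
], newtons=20)

```text
t: 1.25
tool_pos: [509.5, -259.9, 214.8]
ee_rot: [0.991, 0.13, 0.0, 0.0]
ft_force: [1.1, -0.9, 0.9]
gripper_width: 13.7
```

Emit:
drive_tool([
  [11, -44, 0, -0.13, 1],
  [22, -88, 0, -0.27, 1],
  [33, -132, 0, -0.4, 1],
  [44, -177, 0, -0.54, 1],
  [55, -222, 0, -0.67, 1],
  [66, -266, 0, -0.8, 1],
  [77, -311, 0, -0.94, 1],
  [88, -356, 0, -1.07, 1],
  [100, -400, 0, -1.21, 1],
  [111, -446, 0, -1.34, 1],
])

```text
t: 2.25
tool_pos: [500.3, 199.4, 214.8]
ee_rot: [0.694, 0.72, 0.0, 0.0]
ft_force: [1.0, -0.2, -0.1]
gripper_width: 0.8
```

```bash
python3 - <<'E'
from h import *
s=telemetry.state(); print(s['t'],s['tool_pos'],R.from_quat(s['ee_rot']).as_matrix().round(4),s['ft_force'])
c=cam("wrist"); cv2.imwrite("pics/w1.png",c["frame"][:,:,::-1])
E
```

```text
2.25 [500.2523722  199.38592041 214.75142134] [[-3.550e-02  9.994e-01  7.000e-04]
 [ 9.994e-01  3.550e-02 -4.000e-04]
 [-4.000e-04  7.000e-04 -1.000e+00]] [ 1.00830019 -0.18291445 -0.10764435]
```

View pics/w1.png

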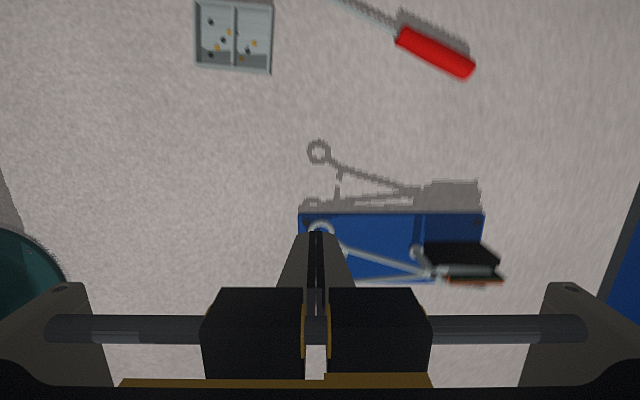

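Emit:
drive_tool([
  [0, 2, 40, 0, 1],
  [0, 3, 80, 0, 1],
  [0, 3, 115, 0, 1],
  [0, 3, 138, 0, 1],
  [0, 3, 148, 0, 1],
  [0, 3, 148, 0, 1],
  [-5, 3, 148, 0, 1],
  [-12, 3, 148, 0, 1],
  [-16, 3, 148, 0, 1],
  [-16, 3, 148, 0, 1],
])

```text
t: 3.3
tool_pos: [504.4, 180.9, 67.3]
ee_rot: [0.697, 0.717, 0.0, 0.001]
ft_force: [0.8, -0.9, 0.6]
gripper_width: 0.3
```

```bash
python3 - <<'E'
from h import *
s=telemetry.state(); print(s['t'],s['tool_pos'],s['ft_force'])
for n in ("side","top"):
    c=cam(n); f=c["frame"][:,:,::-1]
    f=f[190:310,225:345] if n=="side" else f[120:240,220:320]
    cv2.imwrite(f"pics/{n}2.png",cv2.resize(f,None,fx=5,fy=5,interpolation=cv2.INTER_CUBIC))
E
```

```text
3.3 [504.41498234 180.94529594  67.30719836] [ 0.83405964 -0.92888828  0.61949873]
```

View pics/side2.png

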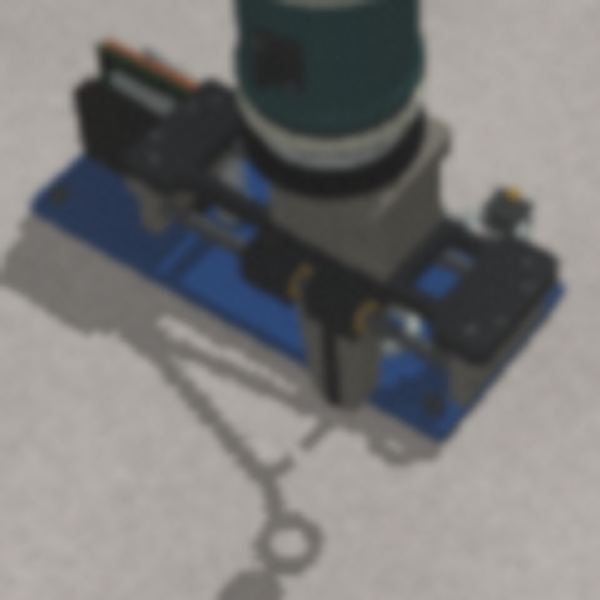

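View pics/top2.png

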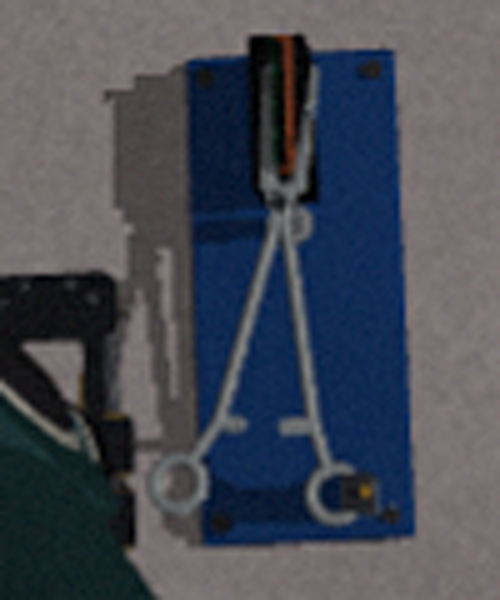

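Emit:
drive_tool([
  [-3, 0, 0, 0, 1],
  [-6, -1, 0, 0, 1],
  [-9, -2, 0, 0, 1],
  [-12, -2, 0, 0, 1],
  [-15, -3, 0, 0, 1],
  [-18, -4, 0, 0, 1],
  [-21, -4, 0, 0, 1],
  [-24, -5, 0, 0, 1],
  [-26, -5, 0, 0, 1],
  [-26, -5, 0, 0, 1],
])

```text
t: 4.4
tool_pos: [499.8, 155.4, 66.6]
ee_rot: [0.696, 0.718, -0.0, 0.0]
ft_force: [0.4, -0.5, -0.6]
gripper_width: 0.3
```

```bash
python3 - <<'E'
from h import *
s=telemetry.state(); print(s['t'],s['tool_pos'],s['ft_force'],s['moment'])
for n in ("top",):
    c=cam(n); f=c["frame"][:,:,::-1]
    f=f[190:310,225:345] if n=="side" else f[120:240,220:320]
    cv2.imwrite(f"pics/{n}3.png",cv2.resize(f,None,fx=5,fy=5,interpolation=cv2.INTER_CUBIC))
c=cam("wrist"); cv2.imwrite("pics/w3.png",c["frame"][:,:,::-1])
E
```

```text
4.4 [499.78337405 155.44175675  66.61517932] [ 0.39203055 -0.53510165 -0.63237358] [-0.02693066 -0.02242197 -0.00377454]
```

View pics/top3.png

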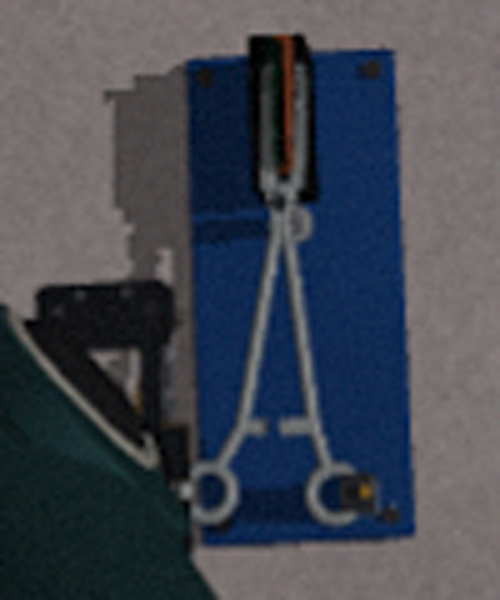

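View pics/w3.png

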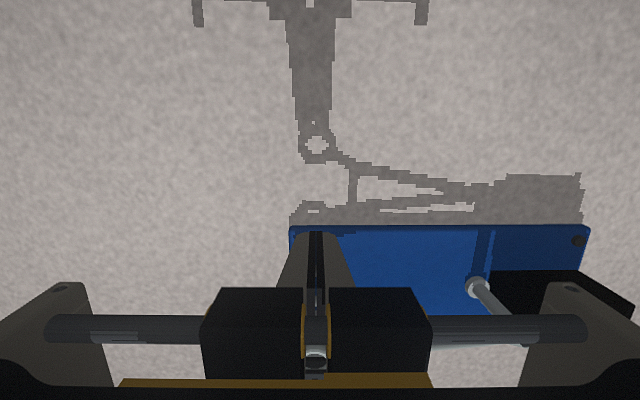

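Emit:
drive_tool([
  [-0.5, 0, 0, 0, 1],
  [-1, 0, 0, 0, 1],
  [-1.5, 0, 0, 0, 1],
  [-2, 0, 0, 0, 1],
])

```text
t: 4.9
tool_pos: [499.5, 154.1, 66.5]
ee_rot: [0.696, 0.718, -0.0, -0.0]
ft_force: [-0.5, 1.2, -0.4]
gripper_width: 0.5
```

Emit:
drive_tool([
  [-0.5, 0, 0, 0, 1],
  [-1, 0, 0, 0, 1],
])

```text
t: 5.1
tool_pos: [499.5, 153.1, 66.5]
ee_rot: [0.696, 0.718, -0.0, -0.0]
ft_force: [0.3, 1.3, 0.4]
gripper_width: 0.3
```

Emit:
drive_tool([
  [-0.5, 0, 0, 0, 1],
  [-1, 0, 0, 0, 1],
])

```text
t: 5.3
tool_pos: [499.5, 152.2, 66.5]
ee_rot: [0.696, 0.718, -0.0, -0.0]
ft_force: [-1.6, 0.5, 0.5]
gripper_width: 0.6
```

Emit:
drive_tool([
  [-0.5, 0, 0, 0, 1],
  [-1, 0, 0, 0, 1],
])

```text
t: 5.5
tool_pos: [499.5, 151.2, 66.5]
ee_rot: [0.696, 0.718, -0.0, -0.0]
ft_force: [-2.1, 2.0, -0.4]
gripper_width: 0.1
```

Emit:
drive_tool([
  [-0.5, 0, 0, 0, 1],
])

```text
t: 5.6
tool_pos: [499.5, 150.7, 66.5]
ee_rot: [0.696, 0.718, -0.0, -0.0]
ft_force: [-1.2, 0.9, -0.3]
gripper_width: 0.4
```

Emit:
drive_tool([
  [-0.5, 0, 0, 0, 1],
])

```text
t: 5.7
tool_pos: [499.5, 150.1, 66.5]
ee_rot: [0.696, 0.718, -0.0, -0.0]
ft_force: [-1.4, 2.4, -0.8]
gripper_width: 0.4
```

Emit:
drive_tool([
  [-0.5, 0, 0, 0, 1],
])

```text
t: 5.8
tool_pos: [499.6, 149.5, 66.5]
ee_rot: [0.696, 0.718, -0.0, -0.0]
ft_force: [-0.8, 2.5, 0.4]
gripper_width: 0.6
```

Emit:
drive_tool([
  [-0.5, 0, 0, 0, 1],
])

```text
t: 5.9
tool_pos: [499.8, 149.0, 66.6]
ee_rot: [0.696, 0.718, -0.0, 0.0]
ft_force: [-1.0, 1.9, -0.1]
gripper_width: 0.2
```

Emit:
drive_tool([
  [-0.5, 0, 0, 0, 1],
])

```text
t: 6.0
tool_pos: [499.9, 148.4, 66.6]
ee_rot: [0.696, 0.718, 0.0, 0.0]
ft_force: [-1.7, 1.3, -0.7]
gripper_width: 0.4
```

Emit:
drive_tool([
  [-0.5, 0, 0, 0, 1],
])

```text
t: 6.1
tool_pos: [499.9, 147.9, 66.6]
ee_rot: [0.696, 0.718, 0.0, 0.0]
ft_force: [-0.6, 1.5, -0.3]
gripper_width: 0.7
```

Emit:
drive_tool([
  [-0.5, 0, 0, 0, 1],
])

```text
t: 6.2
tool_pos: [499.8, 147.5, 66.6]
ee_rot: [0.696, 0.718, 0.0, 0.0]
ft_force: [-1.8, 1.8, -0.0]
gripper_width: 0.5
```

Emit:
drive_tool([
  [-0.5, 0, 0, 0, 1],
])

```text
t: 6.3
tool_pos: [499.8, 147.0, 66.6]
ee_rot: [0.696, 0.718, 0.0, 0.0]
ft_force: [-1.2, 1.0, 0.2]
gripper_width: 0.2
```

Emit:
drive_tool([
  [-0.5, 0, 0, 0, 1],
])

```text
t: 6.4
tool_pos: [499.8, 146.4, 66.6]
ee_rot: [0.696, 0.718, -0.0, 0.0]
ft_force: [-0.8, 1.5, -0.6]
gripper_width: 0.4
```

Emit:
drive_tool([
  [-0.5, 0, 0, 0, 1],
])

```text
t: 6.5
tool_pos: [499.8, 146.0, 66.6]
ee_rot: [0.696, 0.718, -0.0, 0.0]
ft_force: [-0.9, 1.4, -0.2]
gripper_width: 0.6
```

Emit:
drive_tool([
  [-0.5, 0, 0, 0, 1],
])

```text
t: 6.6
tool_pos: [499.8, 145.5, 66.5]
ee_rot: [0.696, 0.718, -0.0, -0.0]
ft_force: [-2.4, 1.6, 0.1]
gripper_width: 0.4
```

Emit:
drive_tool([
  [-0.5, 0, 0, 0, 1],
])

```text
t: 6.7
tool_pos: [499.9, 145.0, 66.6]
ee_rot: [0.696, 0.718, -0.0, 0.0]
ft_force: [-1.6, 1.1, -0.1]
gripper_width: 0.6
```

Emit:
drive_tool([
  [-0.5, 0, 0, 0, 1],
])

```text
t: 6.8
tool_pos: [499.9, 144.4, 66.6]
ee_rot: [0.696, 0.718, -0.0, 0.0]
ft_force: [-1.8, 1.1, 0.2]
gripper_width: 0.1
```

Emit:
drive_tool([
  [-0.5, 0, 0, 0, 1],
])

```text
t: 6.9
tool_pos: [499.9, 144.0, 66.6]
ee_rot: [0.696, 0.718, -0.0, 0.0]
ft_force: [-0.3, 1.9, 0.6]
gripper_width: 0.6
```

Emit:
drive_tool([
  [-0.5, 0, 0, 0, 1],
])

```text
t: 7.0
tool_pos: [499.9, 143.5, 66.6]
ee_rot: [0.696, 0.718, -0.0, 0.0]
ft_force: [-0.9, 1.6, -0.4]
gripper_width: 0.2
```

Emit:
drive_tool([
  [-0.5, 0, 0, 0, 1],
])

```text
t: 7.1
tool_pos: [500.0, 143.0, 66.6]
ee_rot: [0.696, 0.718, -0.0, 0.0]
ft_force: [-1.8, 1.1, 0.1]
gripper_width: 0.6
```

Emit:
drive_tool([
  [-0.5, 0, 0, 0, 1],
])

```text
t: 7.2
tool_pos: [500.0, 142.5, 66.6]
ee_rot: [0.696, 0.718, -0.0, 0.0]
ft_force: [-0.9, 1.6, 0.9]
gripper_width: 0.3
```

Emit:
drive_tool([
  [-0.5, 0, 0, 0, 1],
])

```text
t: 7.3
tool_pos: [499.9, 142.0, 66.5]
ee_rot: [0.696, 0.718, -0.0, -0.0]
ft_force: [-1.4, 2.2, -0.3]
gripper_width: 0.2
```

Emit:
drive_tool([
  [-0.5, 0, 0, 0, 1],
])

```text
t: 7.4
tool_pos: [499.9, 141.7, 66.5]
ee_rot: [0.696, 0.718, 0.0, -0.0]
ft_force: [-1.5, 2.7, 0.3]
gripper_width: 0.8
```

Emit:
drive_tool([
  [-0.5, 0, 0, 0, 1],
])

```text
t: 7.5
tool_pos: [499.8, 141.3, 66.5]
ee_rot: [0.696, 0.718, 0.0, -0.0]
ft_force: [-2.3, 2.4, -0.8]
gripper_width: 0.8
```

Emit:
drive_tool([
  [-0.5, 0, 0, 0, 1],
])

```text
t: 7.6
tool_pos: [499.7, 141.0, 66.5]
ee_rot: [0.696, 0.718, 0.0, -0.0]
ft_force: [-2.0, 3.0, -0.1]
gripper_width: 0.4
```

Emit:
drive_tool([
  [-0.5, 0, 0, 0, 1],
])

```text
t: 7.7
tool_pos: [499.6, 140.6, 66.5]
ee_rot: [0.696, 0.718, 0.0, -0.0]
ft_force: [-2.5, 4.2, -0.3]
gripper_width: 0.5
```

Emit:
drive_tool([
  [-0.5, 0, 0, 0, 1],
])

```text
t: 7.8
tool_pos: [499.5, 140.1, 66.4]
ee_rot: [0.696, 0.718, -0.0, -0.0]
ft_force: [-3.1, 4.1, -0.7]
gripper_width: 0.1
```

Emit:
drive_tool([
  [-0.4, 0, 0, 0, 1],
])

```text
t: 7.9
tool_pos: [499.4, 139.6, 66.4]
ee_rot: [0.696, 0.718, -0.0, -0.001]
ft_force: [-3.2, 4.1, -1.2]
gripper_width: 0.4
```

Emit:
drive_tool([
  [-0.4, 0, 0, 0, 1],
])

```text
t: 8.0
tool_pos: [500.1, 138.6, 66.5]
ee_rot: [0.696, 0.718, -0.0, 0.0]
ft_force: [-0.8, 2.6, 0.2]
gripper_width: 0.6
```

Emit:
drive_tool([
  [-0.4, 0, 0, 0, 1],
])

```text
t: 8.1
tool_pos: [500.3, 137.9, 66.6]
ee_rot: [0.696, 0.718, -0.0, 0.0]
ft_force: [-1.9, 3.1, -0.5]
gripper_width: 0.5
```

Emit:
drive_tool([
  [-0.4, 0, 0, 0, 1],
])

```text
t: 8.2
tool_pos: [500.3, 137.7, 66.6]
ee_rot: [0.696, 0.718, 0.0, 0.0]
ft_force: [-1.6, 2.6, 0.3]
gripper_width: 0.5
```

Emit:
drive_tool([
  [-0.4, 0, 0, 0, 1],
])

```text
t: 8.3
tool_pos: [500.3, 137.5, 66.6]
ee_rot: [0.696, 0.718, 0.0, 0.0]
ft_force: [-2.0, 3.2, -0.8]
gripper_width: 0.3
```

Emit:
drive_tool([
  [-0.4, 0, 0, 0, 1],
])

```text
t: 8.4
tool_pos: [500.2, 137.3, 66.6]
ee_rot: [0.696, 0.718, 0.0, -0.0]
ft_force: [-1.9, 4.0, -0.8]
gripper_width: 0.5
```

Emit:
drive_tool([
  [-0.4, 0, 0, 0, 1],
])

```text
t: 8.5
tool_pos: [500.2, 137.1, 66.6]
ee_rot: [0.696, 0.718, 0.0, -0.0]
ft_force: [-2.4, 4.0, -0.3]
gripper_width: 0.7
```

Emit:
drive_tool([
  [-0.4, 0, 0, 0, 1],
])

```text
t: 8.6
tool_pos: [500.1, 136.7, 66.6]
ee_rot: [0.696, 0.718, 0.0, -0.0]
ft_force: [-0.9, 4.3, 0.1]
gripper_width: 0.2
```

Emit:
drive_tool([
  [-0.4, 0, 0, 0, 1],
])

```text
t: 8.7
tool_pos: [500.0, 136.4, 66.6]
ee_rot: [0.696, 0.718, 0.0, -0.0]
ft_force: [-1.8, 5.2, 0.1]
gripper_width: 0.7
```

Emit:
drive_tool([
  [-0.4, 0, 0, 0, 1],
])

```text
t: 8.8
tool_pos: [500.0, 136.1, 66.6]
ee_rot: [0.696, 0.718, 0.0, -0.0]
ft_force: [-2.3, 5.0, -0.1]
gripper_width: 0.5
```

Emit:
drive_tool([
  [-0.4, 0, 0, 0, 1],
])

```text
t: 8.9
tool_pos: [499.9, 135.8, 66.5]
ee_rot: [0.696, 0.718, 0.0, -0.0]
ft_force: [-3.1, 5.4, 0.1]
gripper_width: 0.1
```

Emit:
drive_tool([
  [-0.4, 0, 0, 0, 1],
])

```text
t: 9.0
tool_pos: [499.9, 135.2, 66.5]
ee_rot: [0.696, 0.718, 0.0, -0.0]
ft_force: [-1.3, 3.3, 0.0]
gripper_width: 0.8
```

Emit:
drive_tool([
  [-0.3, 0, 0, 0, 1],
])

```text
t: 9.1
tool_pos: [499.8, 134.2, 66.5]
ee_rot: [0.696, 0.718, -0.0, -0.0]
ft_force: [-3.1, 2.9, 0.9]
gripper_width: 0.7
```

Emit:
drive_tool([
  [2, 0, 0, 0, 1],
  [5, 0, 0, 0, 1],
  [10, 0, 0, 0, 1],
  [18, 0, 0, 0, 1],
  [18, 0, 0, 0, 1],
])

```text
t: 9.6
tool_pos: [499.8, 153.9, 66.8]
ee_rot: [0.695, 0.719, 0.0, -0.0]
ft_force: [-0.1, -0.1, -0.1]
gripper_width: 0.1
```

```bash
python3 - <<'E'
from h import *
s=telemetry.state(); print(s['t'],s['tool_pos'],s['ft_force'],s['moment'])
c=cam("top"); f=c["frame"][:,:,::-1][120:240,220:320]
cv2.imwrite(f"pics/top4.png",cv2.resize(f,None,fx=5,fy=5,interpolation=cv2.INTER_CUBIC))
E
```

```text
9.6 [499.779194   153.85836001  66.7685148 ] [-0.08781976 -0.05432353 -0.12212339] [-0.06078803 -0.08597767  0.00185214]
```

View pics/top4.png

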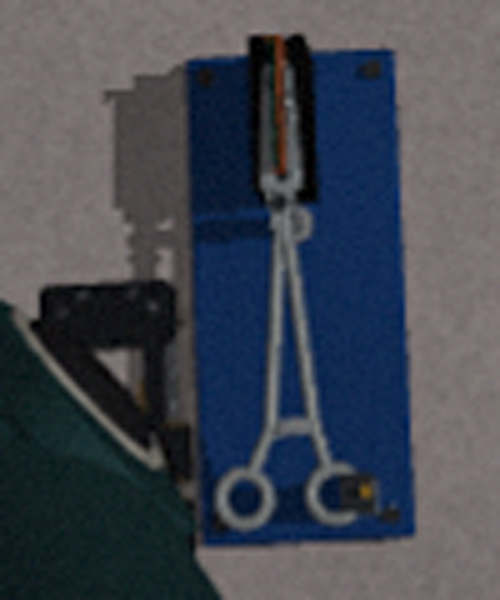

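Emit:
drive_tool([
  [0, 0, 10, 0, 1],
  [0, 0, 10, 0, 1],
])

```text
t: 9.85
tool_pos: [498.8, 151.7, 55.2]
ee_rot: [0.696, 0.718, -0.001, -0.0]
ft_force: [0.1, 0.3, -0.8]
gripper_width: 0.5
```

```bash
python3 - <<'E'
from h import *
t=cam("top")
T=lambda *p:((np.array(p,float)+.5)/5-.5)+[220,120]
print(plane(t,[T(246,497),T(333,495)],75), telemetry.state()['tool_pos'])
E
```

```text
[[499.26946477 109.73460028  75.        ]
 [499.68148472  65.39738801  75.        ]] [498.98717112 151.88110007  55.61952244]
```

Emit:
drive_tool([
  [0, 0, -20, 0, 1],
  [0, 0, -45, 0, 1],
  [0, 0, -55, 0, 1],
  [0, 0, -55, 0, 1],
  [0, 0, -55, 0, 1],
  [0, 0, -55, 0, 1],
  [0, 0, -55, 0, 1],
  [0, 0, -55, 0, 1],
  [0, 0, -55, 0, 1],
  [0, 0, -55, 0, 1],
])

```text
t: 10.9
tool_pos: [499.5, 152.4, 111.4]
ee_rot: [0.696, 0.718, -0.0, -0.0]
ft_force: [0.2, -0.7, -0.1]
gripper_width: 0.3
```

Emit:
drive_tool([
  [0, 0, 0, 0, 1],
  [0, 0, 0, 0, 1],
  [0, 0, 0, 0, 1],
  [0, 0, 0, 0, 1],
  [0, 0, 0, 0, 1],
  [0, 0, 0, 0, 1],
  [0, 0, 0, 0, 1],
  [0, 0, 0, 0, 1],
  [0, 0, 0, 0, 1],
  [0, 0, 0, 0, 1],
])

```text
t: 11.9
tool_pos: [499.6, 152.4, 111.5]
ee_rot: [0.696, 0.718, -0.0, -0.0]
ft_force: [-0.3, -0.4, -0.8]
gripper_width: 0.4
```

Emit:
drive_tool([
  [0, 0, 0, 0, 1],
  [0, 0, 0, 0, 1],
  [0, 0, 0, 0, 1],
  [0, 0, 0, 0, 1],
  [0, 0, 0, 0, 1],
  [0, 0, 0, 0, 1],
  [0, 0, 0, 0, 1],
  [0, 0, 0, 0, 1],
  [0, 0, 0, 0, 1],
  [0, 0, 0, 0, 1],
])

```text
t: 12.9
tool_pos: [499.7, 152.4, 111.6]
ee_rot: [0.696, 0.718, -0.0, 0.0]
ft_force: [0.7, -0.6, -0.2]
gripper_width: 0.6
```

Emit:
drive_tool([
  [0, 0, 0, 0, 1],
  [0, 0, 0, 0, 1],
  [0, 0, 0, 0, 1],
  [0, 0, 0, 0, 1],
  [0, 0, 0, 0, 1],
  [0, 0, 0, 0, 1],
  [0, 0, 0, 0, 1],
  [0, 0, 0, 0, 1],
  [0, 0, 0, 0, 1],
  [0, 0, 0, 0, 1],
])

```text
t: 13.9
tool_pos: [499.6, 152.4, 111.5]
ee_rot: [0.696, 0.718, -0.0, 0.0]
ft_force: [-0.6, -0.2, -0.2]
gripper_width: 0.6
```

Emit:
drive_tool([
  [0, 0, 0, 0, 1],
  [0, 0, 0, 0, 1],
  [0, 0, 0, 0, 1],
  [0, 0, 0, 0, 1],
  [0, 0, 0, 0, 1],
  [0, 0, 0, 0, 1],
  [0, 0, 0, 0, 1],
  [0, 0, 0, 0, 1],
  [0, 0, 0, 0, 1],
  [0, 0, 0, 0, 1],
])

```text
t: 14.9
tool_pos: [499.6, 152.4, 111.6]
ee_rot: [0.696, 0.718, -0.0, 0.0]
ft_force: [0.5, -1.2, 0.4]
gripper_width: 0.3
```

```bash
python3 - <<'E'
from h import *
s=telemetry.state(); print(s['t'],s['tool_pos'],s['ft_force'],R.from_quat(s['ee_rot']).as_matrix().round(4))
for n in ("top","side"):
    c=cam(n); f=c["frame"][:,:,::-1]; f=f[190:310,225:345] if n=="side" else f[120:240,220:320]
    cv2.imwrite(f"pics/{n}5.png",cv2.resize(f,None,fx=5,fy=5,interpolation=cv2.INTER_CUBIC))
E
```

```text
14.9 [499.64673449 152.40229888 111.55711715] [ 0.45652022 -1.21559408  0.37297731] [[-3.100e-02  9.995e-01 -0.000e+00]
 [ 9.995e-01  3.100e-02 -1.000e-04]
 [-1.000e-04 -0.000e+00 -1.000e+00]]
```

View pics/top5.png

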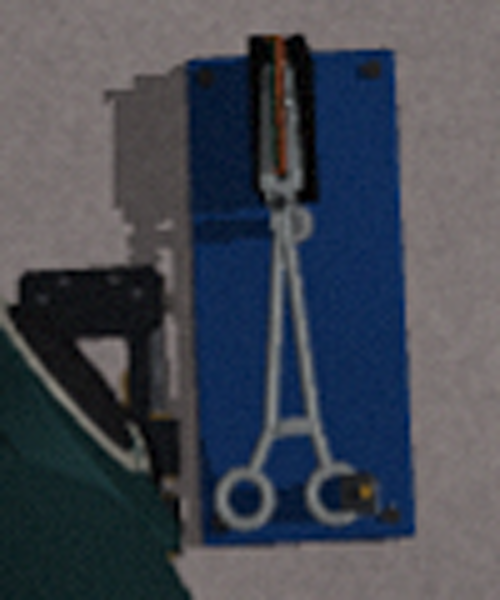

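View pics/side5.png

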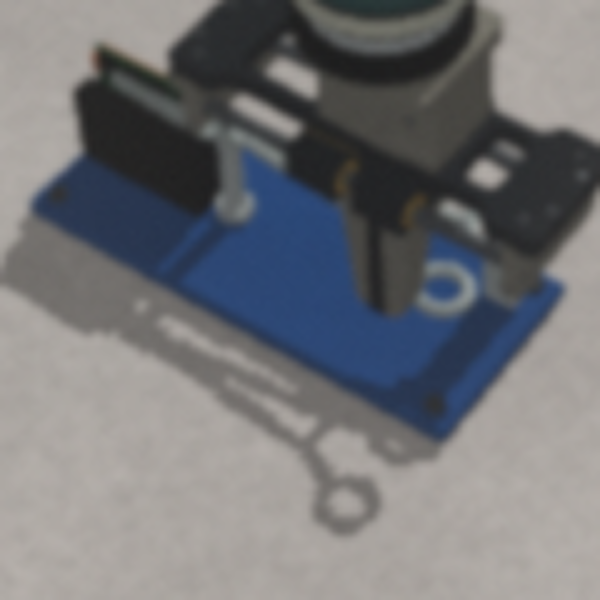

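Emit:
drive_tool([
  [-15, 0, 0, 0, 1],
  [-30, 0, 0, 0, 1],
  [-40, -1, 0, 0, 1],
  [-40, -1, 0, 0, 1],
  [-40, -1, 10, 0, 1],
  [-40, -1, 20, 0, 1],
  [-40, -1, 27, 0, 1],
  [-40, -1, 27, 0, 1],
  [-40, -1, 27, 0, 1],
])

```text
t: 15.9
tool_pos: [499.6, 112.9, 84.2]
ee_rot: [0.696, 0.718, -0.0, -0.0]
ft_force: [-0.6, 0.1, -0.3]
gripper_width: 0.3
```

```bash
python3 - <<'E'
from h import *
s=telemetry.state(); print(s['t'],s['tool_pos'],s['ft_force'])
for n in ("top","side"):
    c=cam(n); f=c["frame"][:,:,::-1]; f=f[190:310,225:345] if n=="side" else f[120:240,220:320]
    cv2.imwrite(f"pics/{n}6.png",cv2.resize(f,None,fx=5,fy=5,interpolation=cv2.INTER_CUBIC))
E
```

```text
15.9 [499.62865352 112.91048691  84.17092586] [-0.56317832  0.14972287 -0.33245206]
```

View pics/side6.png

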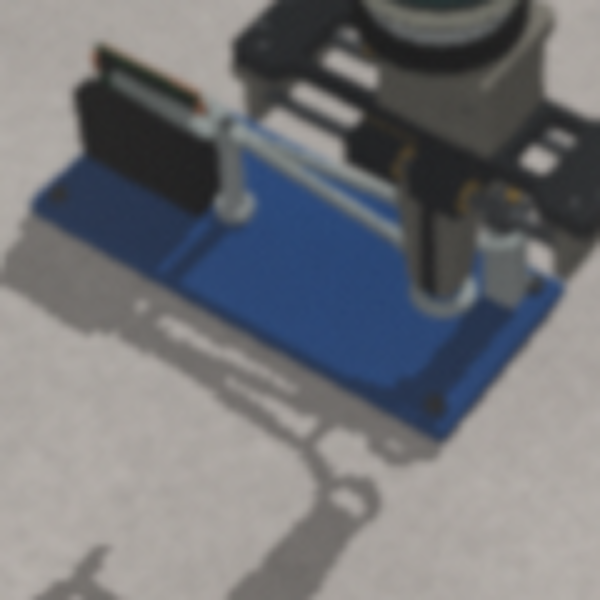

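Emit:
drive_tool([
  [0, 0, 1, 0, 1],
  [0, 0, 2, 0, 1],
  [0, 0, 3, 0, 1],
  [0, 0, 4, 0, 1],
])

```text
t: 16.4
tool_pos: [499.9, 112.4, 80.5]
ee_rot: [0.696, 0.718, 0.0, 0.0]
ft_force: [0.5, -0.1, 0.6]
gripper_width: 0.3
```

Emit:
drive_tool([
  [0, 0, 1, 0, 1],
  [0, 0, 1, 0, 1],
])

```text
t: 16.6
tool_pos: [499.8, 112.4, 79.4]
ee_rot: [0.696, 0.718, -0.0, -0.0]
ft_force: [1.5, 0.4, 0.0]
gripper_width: 0.1
```

Emit:
drive_tool([
  [0, 0, 1, 0, 1],
  [0, 0, 1, 0, 1],
])

```text
t: 16.8
tool_pos: [500.0, 112.4, 78.5]
ee_rot: [0.696, 0.718, 0.0, 0.0]
ft_force: [0.3, 0.1, 1.0]
gripper_width: 0.7
```

Emit:
drive_tool([
  [0, 0, 1, 0, 1],
  [0, 0, 1, 0, 1],
])

```text
t: 17.0
tool_pos: [500.1, 112.8, 77.6]
ee_rot: [0.696, 0.718, 0.0, -0.0]
ft_force: [-0.5, 1.3, 0.5]
gripper_width: 0.3
```

Emit:
drive_tool([
  [0, 0, 1, 0, 1],
  [0, 0, 1, 0, 1],
])

```text
t: 17.2
tool_pos: [500.0, 112.7, 76.6]
ee_rot: [0.696, 0.718, 0.0, 0.0]
ft_force: [0.2, 1.1, 1.3]
gripper_width: 0.4
```

Emit:
drive_tool([
  [0, 0, 1, 0, 1],
  [0, 0, 1, 0, 1],
])

```text
t: 17.4
tool_pos: [500.0, 112.6, 75.7]
ee_rot: [0.696, 0.718, 0.0, 0.0]
ft_force: [0.1, 0.8, 3.3]
gripper_width: 0.6
```

Emit:
drive_tool([
  [0, 0, 1, 0, 1],
  [0, 0, 1, 0, 1],
])

```text
t: 17.6
tool_pos: [500.0, 112.6, 74.7]
ee_rot: [0.696, 0.718, 0.0, 0.0]
ft_force: [-0.0, 1.2, 4.1]
gripper_width: 0.6
```

Emit:
drive_tool([
  [0, 0, 1, 0, 1],
  [0, 0, 1, 0, 1],
])

```text
t: 17.8
tool_pos: [500.0, 112.6, 73.7]
ee_rot: [0.696, 0.718, 0.0, 0.0]
ft_force: [-0.6, 0.6, 4.8]
gripper_width: 0.1
```

Emit:
drive_tool([
  [0, 0, 1, 0, 1],
  [0, 0, 1, 0, 1],
])

```text
t: 18.0
tool_pos: [500.1, 112.6, 72.8]
ee_rot: [0.696, 0.718, 0.0, 0.0]
ft_force: [-1.5, 1.6, 6.1]
gripper_width: 0.3
```

Emit:
drive_tool([
  [0, 0, 1, 0, 1],
  [0, 0, 1, 0, 1],
])

```text
t: 18.2
tool_pos: [500.1, 112.6, 71.9]
ee_rot: [0.696, 0.718, 0.0, 0.0]
ft_force: [-1.1, 0.9, 8.2]
gripper_width: 0.3
```

```bash
python3 - <<'E'
from h import *
s=telemetry.state(); print(s['t'],s['tool_pos'],s['ft_force'],s['moment'])
for n in ("top","side"):
    c=cam(n); f=c["frame"][:,:,::-1]; f=f[190:310,225:345] if n=="side" else f[120:240,220:320]
    cv2.imwrite(f"pics/{n}7.png",cv2.resize(f,None,fx=5,fy=5,interpolation=cv2.INTER_CUBIC))
c=cam("wrist"); cv2.imwrite("pics/w7.png",c["frame"][:,:,::-1])
E
```

```text
18.2 [500.08896089 112.58626073  71.90533872] [-1.13732024  0.91627055  8.24540915] [0.2380431  0.20781973 0.035944  ]
```

View pics/side7.png

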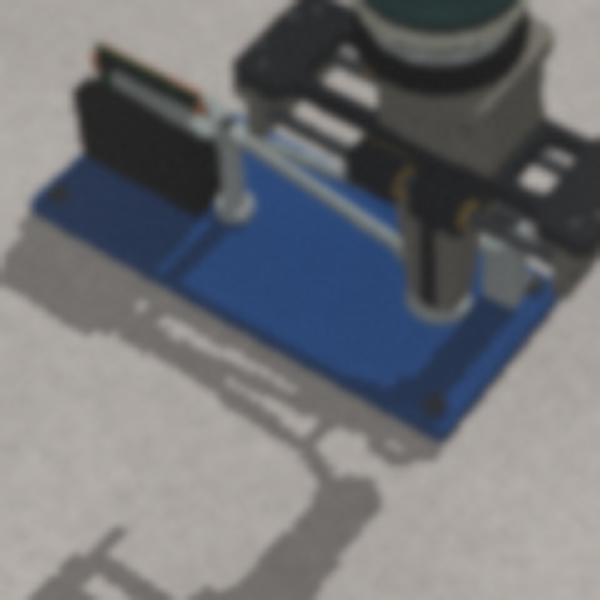

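View pics/top7.png

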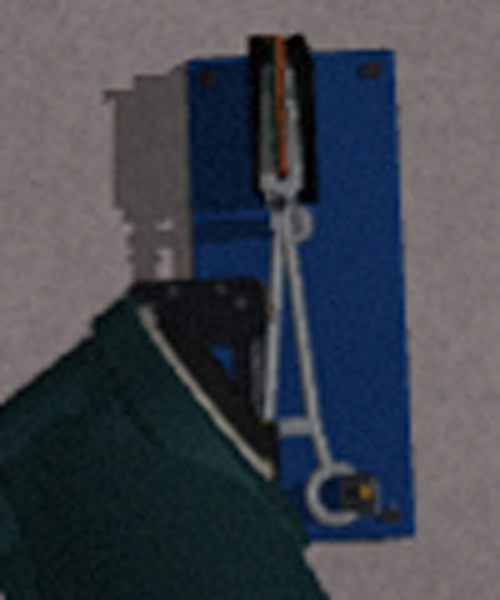

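Emit:
drive_tool([
  [0, 0, 1, 0, 1],
  [0, 0, 1.5, 0, 1],
  [0, 0, 1.5, 0, 1],
])

```text
t: 18.65
tool_pos: [500.1, 112.7, 70.6]
ee_rot: [0.696, 0.718, 0.0, 0.0]
ft_force: [-1.3, 1.5, 9.2]
gripper_width: 0.2
```

Emit:
drive_tool([
  [1, 0, 0, 0, 1],
  [2, 0.3, 0, 0, 1],
  [3, 0.5, 0, 0, 1],
  [4, 0.7, 0, 0, 1],
  [5, 0.9, 0, 0, 1],
  [6, 1.1, 0, 0, 1],
  [7, 1.3, 0, 0, 1],
  [8, 1.5, 0, 0, 1],
  [9, 1.7, 0, 0, 1],
  [10, 1.9, 0, 0, 1],
])

```text
t: 19.65
tool_pos: [501.4, 122.0, 70.5]
ee_rot: [0.696, 0.718, -0.0, 0.0]
ft_force: [-1.5, -0.3, 8.4]
gripper_width: 0.2
```

```bash
python3 - <<'E'
from h import *
s=telemetry.state(); print(s['t'],s['tool_pos'],s['ft_force'],s['moment'])
for n in ("top","side"):
    c=cam(n); f=c["frame"][:,:,::-1]; f=f[190:310,225:345] if n=="side" else f[120:240,220:320]
    cv2.imwrite(f"pics/{n}8.png",cv2.resize(f,None,fx=5,fy=5,interpolation=cv2.INTER_CUBIC))
E
```

```text
19.65 [501.39173143 121.99989099  70.46441633] [-1.48442187 -0.27451767  8.40715565] [-0.19673779  0.39046721 -0.07441298]
```

View pics/side8.png

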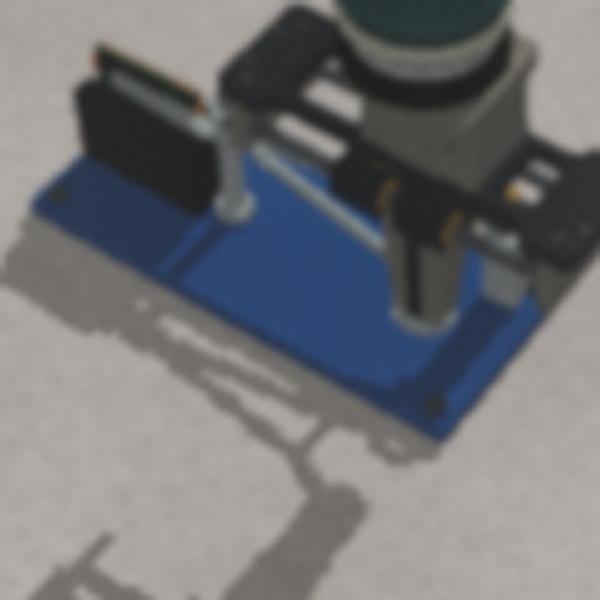

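View pics/top8.png

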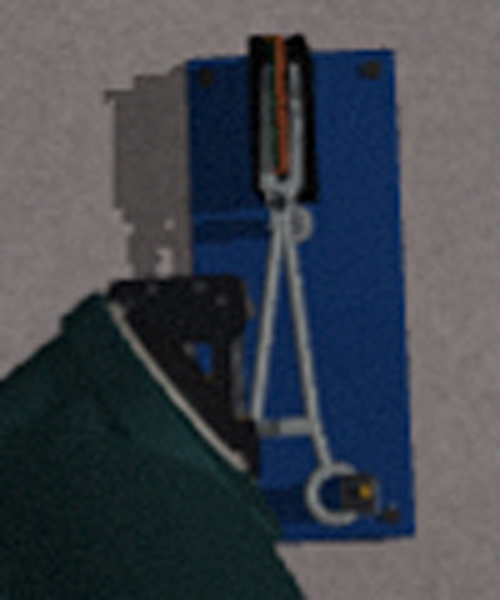

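Emit:
drive_tool([
  [1.5, 0.3, 0, 0, 1],
  [3, 0.7, 0, 0, 1],
  [4.5, 1, 0, 0, 1],
  [6, 1.4, 0, 0, 1],
  [7.5, 1.7, 0, 0, 1],
  [9, 2.1, 0, 0, 1],
  [10.5, 2.5, 0, 0, 1],
  [12, 2.9, 0, 0, 1],
  [13.5, 3.3, 0, 0, 1],
  [15, 3.7, 0, 0, 1],
])

```text
t: 20.75
tool_pos: [504.8, 137.1, 70.5]
ee_rot: [0.696, 0.718, -0.0, 0.0]
ft_force: [-2.1, -0.7, 8.5]
gripper_width: 0.5
```

Emit:
drive_tool([
  [1.5, 0.4, 0, 0, 1],
  [3, 0.9, 0, 0, 1],
  [4.5, 1.3, 0, 0, 1],
  [6, 1.8, 0, 0, 1],
  [7.5, 2.2, 0, 0, 1],
  [9, 2.7, 0, 0, 1],
  [10.5, 3.1, 0, 0, 1],
  [12, 3.6, 0, 0, 1],
  [13, 4, 0, 0, 1],
  [13, 4, 0, 0, 1],
])

```text
t: 21.75
tool_pos: [509.4, 150.2, 70.7]
ee_rot: [0.696, 0.718, 0.0, 0.001]
ft_force: [1.2, -1.0, 7.7]
gripper_width: 0.6
```

```bash
python3 - <<'E'
from h import *
s=telemetry.state(); print(s['t'],s['tool_pos'],s['ft_force'],s['moment'])
for n in ("top","side"):
    c=cam(n); f=c["frame"][:,:,::-1]; f=f[190:310,225:345] if n=="side" else f[120:240,220:320]
    cv2.imwrite(f"pics/{n}9.png",cv2.resize(f,None,fx=5,fy=5,interpolation=cv2.INTER_CUBIC))
E
```

```text
21.75 [509.43527166 150.23504594  70.74394167] [ 1.15137713 -0.95783865  7.72529929] [-0.15481624 -0.11048532 -0.06632822]
```

View pics/side9.png

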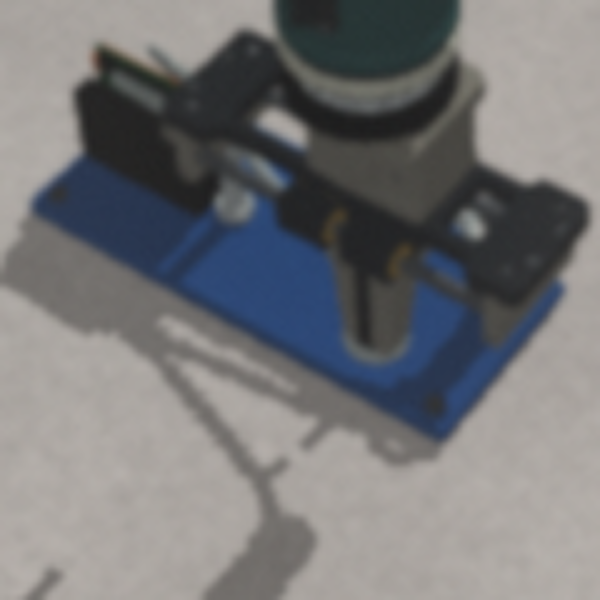

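View pics/top9.png

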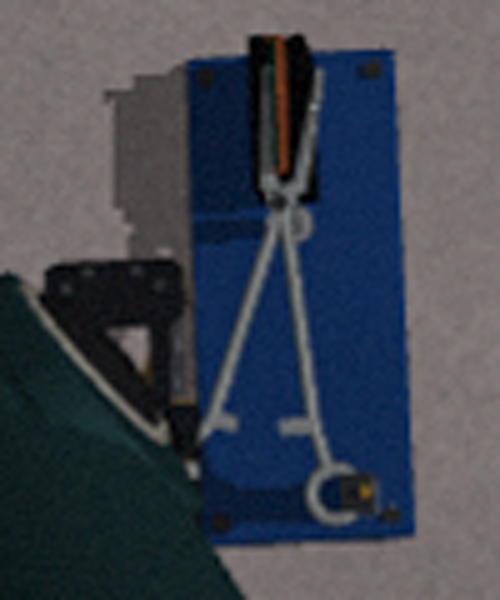

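Emit:
drive_tool([
  [0, 0, -2, 0, 1],
  [0, 0, -4, 0, 1],
  [0, 0, -6, 0, 1],
  [0, 0, -8, 0, 1],
  [0, 0, -12, 0, 1],
  [0, 0, -25, 0, 1],
  [0, 0, -50, 0, 1],
  [0, 0, -80, 0, 1],
  [0, 0, -110, 0, 1],
  [0, 0, -110, 0, 1],
])

```text
t: 22.85
tool_pos: [510.3, 151.9, 184.4]
ee_rot: [0.696, 0.718, 0.003, 0.002]
ft_force: [0.8, 0.5, 0.7]
gripper_width: 0.4
```

Emit:
drive_tool([
  [30, 0, 0, 0, 1],
  [60, 0, 0, 0, 1],
  [90, 0, 0, 0, 1],
  [110, 0, 0, 0, 1],
  [110, 0, 0, 0, 1],
])

```text
t: 23.35
tool_pos: [503.3, 263.8, 179.8]
ee_rot: [0.694, 0.72, 0.0, -0.001]
ft_force: [0.5, 0.2, -0.6]
gripper_width: 0.7
```

```bash
python3 - <<'E'
from h import *
s=telemetry.state(); print(s['t'],s['tool_pos'],s['ft_force'],s['moment'])
for n in ("top","side"):
    c=cam(n); f=c["frame"][:,:,::-1]
    cv2.imwrite(f"pics/{n}10f.png",f)
    f=f[190:310,225:345] if n=="side" else f[120:240,220:320]
    cv2.imwrite(f"pics/{n}10.png",cv2.resize(f,None,fx=5,fy=5,interpolation=cv2.INTER_CUBIC))
E
```

```text
23.35 [503.28458146 263.80341365 179.76331677] [ 0.49085521  0.17836463 -0.64414418] [ 0.0166544  -0.10125696  0.02212191]
```

View pics/side10.png

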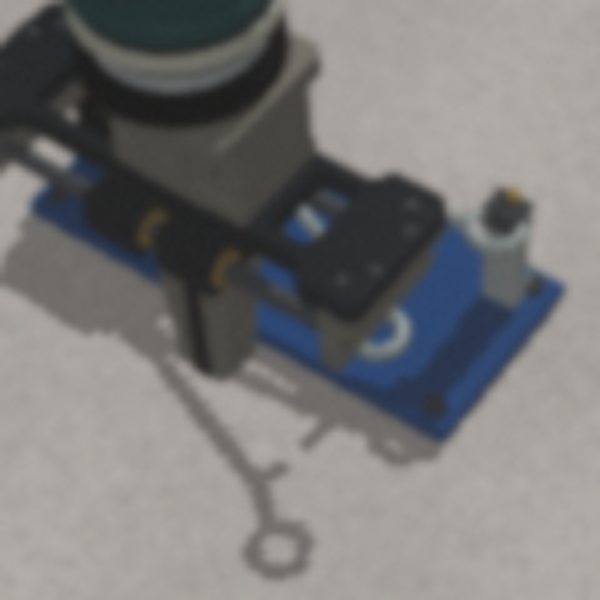

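View pics/top10.png

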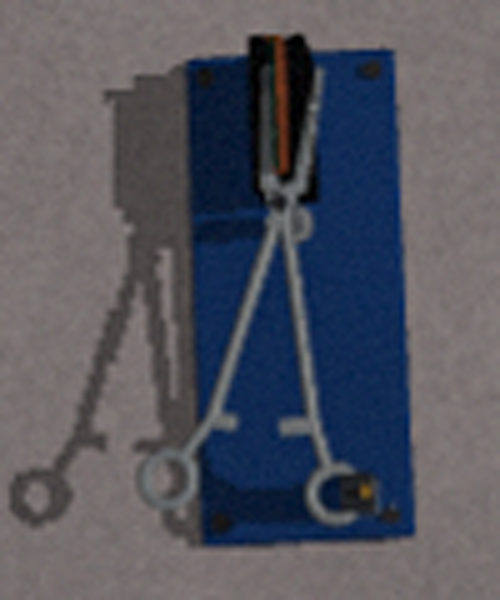

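```bash
python3 - <<'E'
from h import *
for n in ("tz","top2","top3","top4","top5","top7","top8","top9","top10"):
    f=cv2.imread(f"pics/{n}.png").astype(float)[30:190,240:330]
    w=np.clip(f[:,:,2]-f[:,:,1]-15,0,None)
    x=np.arange(240,330)
    out=[]
    for a,b in ((15,55),(55,100),(100,140)):
        ww=w[a:b].sum(0); out.append(round((ww*x).sum()/ww.sum(),2))
    print(n,out,round(w.sum()))
E
```

```text
tz [np.float64(288.32), np.float64(288.96), np.float64(289.89)] 31278
top2 [np.float64(288.11), np.float64(289.04), np.float64(289.79)] 39220
top3 [np.float64(288.32), np.float64(288.43), np.float64(288.5)] 34054
top4 [np.float64(279.37), np.float64(279.63), np.float64(282.21)] 25741
top5 [np.float64(279.37), np.float64(279.6), np.float64(282.23)] 26610
top7 [np.float64(279.45), np.float64(279.89), np.float64(282.35)] 27282
top8 [np.float64(279.94), np.float64(281.36), np.float64(283.23)] 36715
top9 [np.float64(280.4), np.float64(282.04), np.float64(283.48)] 41717
top10 [np.float64(280.44), np.float64(281.97), np.float64(283.48)] 41765
```

Emit:
drive_tool([
  [-30, 22, 0, 0, 1],
  [-60, 44, 0, 0, 1],
  [-90, 66, 0, 0, 1],
  [-120, 88, 0, 0, 1],
  [-150, 110, 0, 0, 1],
  [-180, 132, 0, 0, 1],
  [-210, 154, 0, 0, 1],
  [-240, 176, 0, 0, 1],
  [-260, 191, 0, 0, 1],
  [-260, 191, 0, 0, 1],
])

```text
t: 24.45
tool_pos: [704.9, -1.0, 178.8]
ee_rot: [0.699, 0.715, -0.001, 0.001]
ft_force: [-0.2, -1.4, 0.5]
gripper_width: 0.3
```

Emit:
drive_tool([
  [0, 0, 15, 0, 1],
  [0, 0, 30, 0, 1],
  [0, 0, 45, 0, 1],
  [0, 0, 60, 0, 1],
  [0, 0, 75, 0, 1],
  [0, 0, 80, 0, 1],
  [0, 0, 80, 0, 1],
  [0, 0, 80, 0, 1],
])

```text
t: 25.25
tool_pos: [704.2, 6.9, 100.4]
ee_rot: [0.696, 0.718, 0.0, 0.0]
ft_force: [0.6, -0.5, 0.1]
gripper_width: 0.7
```

```bash
python3 - <<'E'
from h import *
s=telemetry.state(); print(s['t'],s['tool_pos'],s['ft_force'])
c=cam("wrist"); cv2.imwrite("pics/w11.png",c["frame"][:,:,::-1]); print(c["xyz"],c["R"].round(3))
E
```

```text
25.25 [704.22612617   6.86941034 100.42394905] [ 0.58234895 -0.46566515  0.14854908]
[701.57381994  92.50172494 271.29476058] [[ 1.     0.029  0.009]
 [ 0.03  -0.954 -0.298]
 [-0.     0.298 -0.955]]
```

View pics/w11.png

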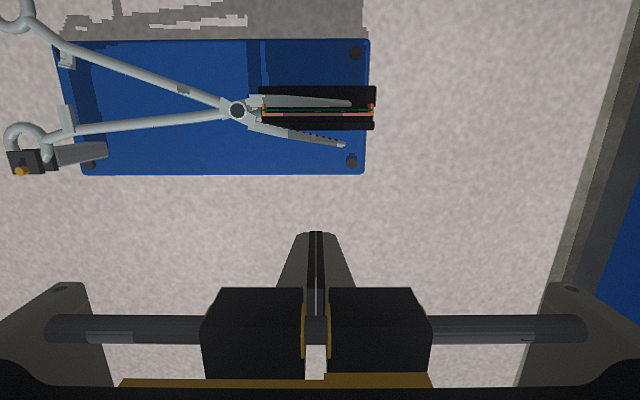

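```bash
python3 - <<'E'
from h import *
f=cv2.imread("pics/w11.png")[80:140,240:385]
cv2.imwrite("pics/w11z.png",cv2.resize(f,None,fx=5.5,fy=5.5,interpolation=cv2.INTER_NEAREST))
E
```

```text
(no output)
```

View pics/w11z.png

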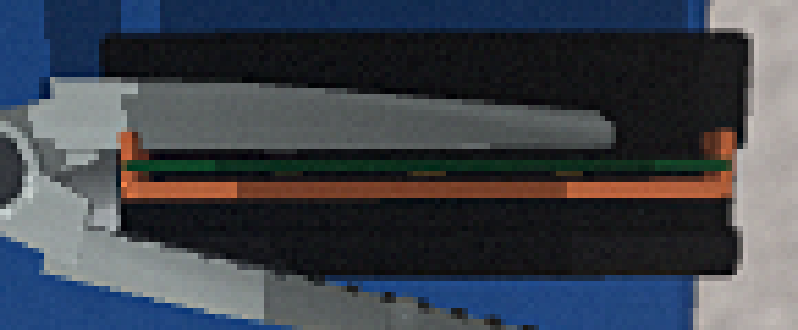

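```bash
python3 - <<'E'
from h import *
c=cam("wrist"); f=c["frame"].astype(float)
# copper line
pts=[]
for x in range(268,370):
    col=f[110:120,x]; w=np.clip(col[:,0]-1.25*col[:,1]-8,0,None)
    if w.sum()>20: pts.append((x,(w*np.arange(110,120)).sum()/w.sum()))
pts=np.array(pts); P=plane(c,pts,87)[:,:2]
a=np.polyfit(P[:,0],P[:,1],1); print(len(pts),"copper yaw deg",np.degrees(np.arctan(a[0])),"resid",np.std(P[:,1]-np.polyval(a,P[:,0])))
g=cv2.cvtColor(c["frame"],cv2.COLOR_RGB2GRAY)[90:130,217:257]
cv2.imwrite("pics/piv.png",cv2.resize(g,None,fx=12,fy=12,interpolation=cv2.INTER_NEAREST))
# screw: dark disc inside light boss
gg=g.astype(float); yy,xx=np.mgrid[90:130,217:257]
m=((xx-237)**2+(yy-110)**2<11**2)
d=(gg<90)&m; n,l,st,ce=cv2.connectedComponentsWithStats(d.astype(np.uint8)); print(st,ce+[217,90])
for q in ([237,110],):
  for z in (78.5,82): print(z,plane(c,[q],z), "plate y minus pivot:",(np.polyval(a,plane(c,[q],z)[0,0])-plane(c,[q],z)[0,1])*np.cos(np.arctan(a[0])))
E
```

```text
102 copper yaw deg 1.8839431680741126 resid 0.05833976581241685
[[   0    0   40   40 1421]
 [  14   10    8    2    8]
 [  13   13   15   15  157]
 [  27   13    1    1    1]
 [  28   15    3    6    7]
 [  13   28    5    3    6]] [[236.43631246 109.46305419]
 [234.5        100.25      ]
 [236.85350318 110.07006369]
 [244.         103.        ]
 [246.42857143 107.42857143]
 [232.16666667 119.16666667]]
78.5 [[650.19569768  92.18241994  78.5       ]] plate y minus pivot: -2.635515500400524
82 [[651.12839737  92.18764826  82.        ]] plate y minus pivot: -2.6100784145583735
```

View pics/piv.png

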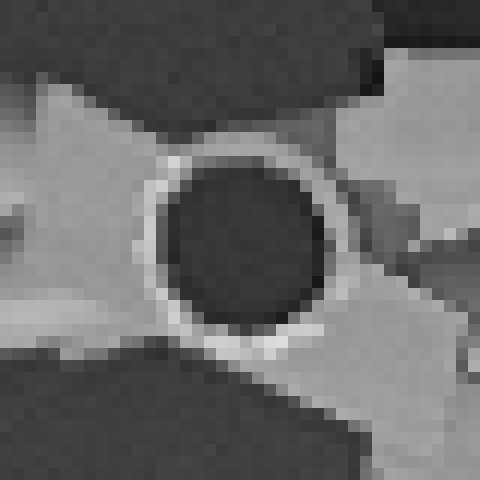

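Emit:
drive_tool([
  [0, 0, 15, 0, 1],
  [0, 0, 30, 0, 1],
  [0, 0, 45, 0, 1],
  [0, 0, 58, 0, 1],
  [0, 0, 58, 0, 1],
  [0, 0, 58, 0, 1],
  [0, 0, 58, 0, 1],
])

```text
t: 26.05
tool_pos: [704.4, 6.9, 42.6]
ee_rot: [0.696, 0.718, 0.0, 0.0]
ft_force: [0.7, -0.7, 0.1]
gripper_width: 0.4
```

```bash
python3 - <<'E'
from h import *
s=telemetry.state(); print(s['t'],s['tool_pos'],s['ft_force'])
c=cam("wrist"); cv2.imwrite("pics/w12.png",c["frame"][:,:,::-1]); print(c["xyz"])
f=c["frame"][:,:,::-1][70:130,230:420]
cv2.imwrite("pics/w12z.png",cv2.resize(f[20:55],None,fx=4.2,fy=12,interpolation=cv2.INTER_NEAREST))
F=c["frame"]
for x in (285,300,320,340,350,370): print(x,[tuple(int(k) for k in F[y,x]) for y in range(94,116)])
E
```

```text
26.05 [704.40589696   6.89129578  42.63326766] [ 0.68945268 -0.68438642  0.14442904]
[701.67165508  92.47646406 213.48871138]
285 [(97, 102, 104), (94, 98, 99), (92, 101, 100), (95, 99, 102), (95, 101, 100), (99, 105, 107), (94, 98, 99), (94, 99, 100), (94, 103, 103), (104, 112, 111), (36, 39, 41), (12, 11, 13), (11, 5, 14), (11, 48, 30), (16, 49, 30), (12, 49, 30), (17, 20, 17), (8, 11, 18), (25, 16, 19), (135, 72, 44), (128, 69, 45), (121, 65, 41)]
300 [(90, 97, 97), (90, 96, 96), (89, 96, 97), (94, 97, 99), (96, 98, 101), (91, 97, 97), (91, 96, 97), (92, 99, 96), (87, 92, 93), (104, 108, 107), (35, 35, 38), (12, 12, 15), (10, 8, 14), (17, 49, 30), (8, 45, 26), (18, 53, 34), (10, 16, 19), (12, 15, 20), (23, 18, 20), (134, 71, 44), (125, 69, 44), (123, 65, 41)]
320 [(97, 101, 99), (92, 97, 95), (87, 92, 93), (88, 93, 92), (91, 92, 96), (90, 97, 94), (90, 94, 96), (86, 92, 91), (84, 92, 93), (92, 96, 99), (69, 74, 76), (16, 16, 17), (20, 15, 22), (11, 47, 30), (14, 49, 29), (15, 47, 32), (66, 69, 30), (6, 13, 17), (27, 21, 24), (133, 69, 42), (122, 63, 40), (123, 65, 40)]
340 [(96, 1
[... 252 characters left out ...]
 (23, 19, 16), (133, 70, 46), (128, 70, 46), (125, 66, 41)]
350 [(86, 91, 94), (98, 102, 103), (103, 110, 110), (104, 109, 109), (95, 102, 102), (95, 99, 99), (88, 95, 92), (80, 86, 87), (82, 86, 87), (91, 95, 95), (36, 34, 35), (15, 13, 16), (16, 17, 17), (16, 50, 30), (12, 51, 29), (16, 53, 30), (14, 15, 12), (7, 12, 14), (19, 17, 19), (137, 75, 46), (124, 67, 41), (123, 64, 43)]
370 [(15, 19, 21), (16, 17, 15), (20, 20, 23), (14, 16, 16), (25, 23, 26), (21, 20, 22), (22, 22, 23), (23, 19, 20), (22, 20, 24), (23, 23, 22), (20, 21, 23), (20, 21, 23), (18, 21, 19), (20, 50, 32), (21, 52, 32), (17, 49, 28), (21, 22, 24), (10, 14, 16), (56, 34, 27), (127, 67, 42), (124, 67, 45), (124, 68, 40)]
```

View pics/w12z.png

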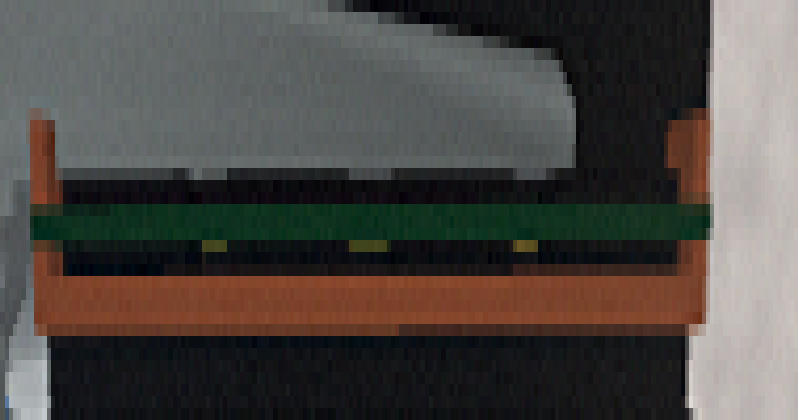

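View pics/w12.png

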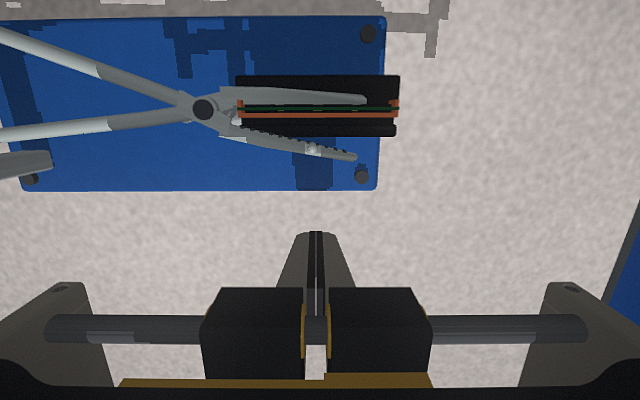

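```bash
python3 - <<'E'
from h import *
t=cam("top"); cv2.imwrite("pics/top13.png",t["frame"][:,:,::-1])
T=lambda *p:((np.array(p,float)+.5)/5-.5)+[220,120]
P=plane(t,[T(169,480),T(333,495)],75); d=P[0]-P[1]; a=np.radians(1.85)
print("ring y_h", -d[0]*np.sin(a)+d[1]*np.cos(a)-21.5)
a0=cv2.imread("pics/top0.png").astype(int); b=cv2.imread("pics/top13.png").astype(int)
D=np.abs(a0-b).max(2)
for n,(x0,y0,x1,y1) in dict(screwdriver=(155,148,200,228),dish=(155,235,200,280),pliers=(432,158,505,220),cup=(475,235,515,275)).items(): print(n,(D[y0:y1,x0:x1]>40).sum())
E
```

```text
ring y_h 61.886031462698625
screwdriver 41
dish 0
pliers 0
cup 0
```

```bash
python3 - <<'E'
import cv2
o=[cv2.resize(cv2.imread(f"pics/{n}.png")[140:240,145:225],None,fx=4.5,fy=4.5) for n in("top0","top13")]
cv2.imwrite("pics/sd.png",cv2.hconcat(o))
E
```

```text
(no output)
```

View pics/sd.png

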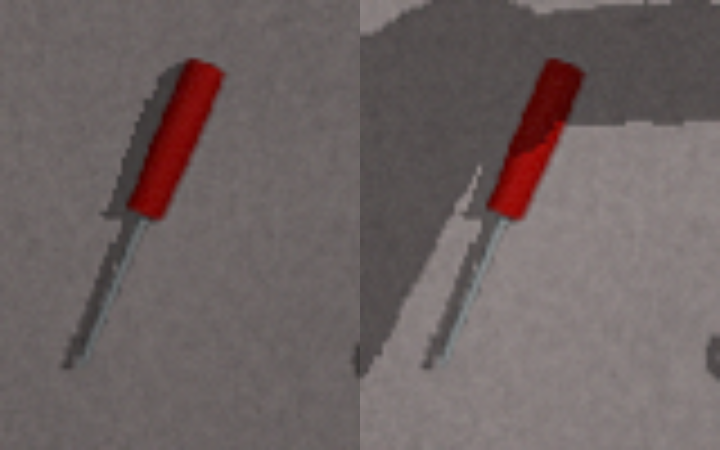

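The screwdriver lies where it was; the flagged pixels are the arm's shadow across it. I'm handing the job in.

```bash
python3 -c "
from plant import bot; print(bot.sign_off())"
```

```text
the job is handed in; nothing more can be done
None
```

I closed the forceps to two clicks, left them locked and untouched for about 6 s, then unlocked and opened them. The job was handed in at about 26 s of the 72 s allowed, and sign-off gave no verdict.

- **Closing:** I pushed the free ring in with 0.4–0.5 mm steps. The force on the hand fell from about 5.2 N to 2.7 N at the first click and from about 6.2 N to 3.5 N at the second. The clicks were about 4 mm apart, one tooth pitch. I stopped about 1 mm past the second click and backed off, and the pictures before and after the wait show the ring in the same place.
- **Opening:** I pressed the ring down about 6 mm and dragged it outward until the teeth were clear. I then lifted off.

**Last checks**
- **Ring position:** the free ring stands about 62 mm off the holder's x axis, against the 48 mm needed, and the jaw is visibly clear of the plate.
- **Spreader:** it looks flush in the wrist camera. The band between plate and board is about 1.25 mm, the same as the chip gap on the board's other side.
- **Other objects:** the dish, pliers and cup are unchanged in the top view. The screwdriver was flagged, but only because the arm's shadow lies across it.

**Doubts and disagreements**
- **Force on the spreader:** I could not measure the jaw's force on it directly. That it was within 5.8–11.2 N is inferred from the two clicks.
- **Flush reading:** the top camera put the plate 0.5–1 mm further out after release than while clamped. I put that down to the bright jaw next to it at that resolution.
- **Press-down stiffness:** the ring gave about 1.3 N per mm, not the stated 2.7. I pressed deeper, to about 9 N, to be sure it unhooked.
- **Wrong move:** while waiting, I moved the tool 10 mm down instead of up. It touched nothing.

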